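# Cover the filter, fit the bayonet lid and hold it at half-twist

### The arm

A 7-joint arm with a two-finger parallel gripper is mounted at the origin on the work surface. World frame = base frame: x ahead of the robot, y to its left, z up, the work surface at z = 0. Lengths are in m, angles in rad, forces in N, time in s.
With the tool pointing down it reaches from about 0.425 to 0.875 m from the base axis. Payload 8.4 kg.
Tool frame: the origin (TCP) lies on the centre line of the jaws, within the pads' length; the fingertips stand 8 mm ahead of it and the grasp point (between the pads) lies 11 mm behind it (arm.tip_reach is the distance from the TCP to the fingertips, in m); z points along the fingers, y is the direction in which the jaws open and shut (so a half turn about z gives the same grasp; the last joint's range is limited). The gripper opens to 85 mm and grips with 20 to 120 N. Pads are 22 mm wide; open, the fingers measure 114 mm over their backs; the gripper's body (76 mm by 85 mm) begins 54 mm behind the grasp point. The pads swing forward as they close: fully open they stand 13 mm farther back than shut.
Start: joints at [1.198, 0.333, 0.04, 1.465, -0.013, 1.343, -0.059], TCP at [0.176, -0.626, 0.239] pointing down, gripper open.
Joint ranges: [-2.58, 2.58], [-0.38, 2.09], [-1.3, 1.39], [0.25, 2.4], [-1.5, 4.64], [0.08, 2.09], [-2.65, 2.65]. Speed limits (rad/s): [2.22, 2.22, 2.79, 2.79, 3.14, 3.14, 3.14].

### API

Orientations are given as a 3x3 rotation matrix whose columns are the frame's x, y, z axes.
In Python, from bench import monitor, cams, job, arm gives the robot as it stands.
- The arm moves only by the tool send_rows, never from a script. Its argument "series" is a list that holds one entry, the list of rows, each a list of 5 numbers: the shift along the tool's x, y, z in m, then the turn about the tool's z in degrees, then the gripper command: -1 is shut, 1 is fully open, values between are in proportion. A call has 1 to 12 rows; each row shifts and turns the commanded pose from where the row before left it, along the tool's axes as they then stand; what a row does not reach is not made up. A row lasts 1/12 s, in which the tool goes at most 41.7 mm and 7.16 degrees, less where a joint would pass 70% of its speed; a pose out of reach is approached as far as the arm can. A call is refused whole if a number of a shift passes 0.0417 or a number of a turn 7.16, either way. A call with a gripper value outside its range is refused whole. The fingers move at their own pace and stop on an object; "grip_force" is the grip in N (left out, the last holds). Time passes only in rows, so rows that do not move let the fingers close. It gives the time, the measured TCP pose, the force and the opening at its end, in the units of the state.
- monitor.read_state(): the state, without advancing time (a new reading comes with each control period).
- cams.get_image(name): name is "scene" or "top"; returns the picture (400x640x3 uint8, red, green, blue); there is no depth.
- cams.camera_params(name): a dict with "vertical_fov" (degrees; the focal length in pixels is half the picture's height over the tangent of half this angle, whatever the lens; pixels are square), "cx", "cy" (the principal point, pixels), "k1" (the pictures are not rectified: a ray, as slopes to the right and down, at radius r is drawn at 1 + k1 r^2 times it, then the intrinsics apply), "camera_from_world" (4x4, takes a point from world to camera coordinates). Camera axes: x right, y down, z forward; pixel columns grow to the right and rows downward; lengths in m; the calibration is good to about 2 mm. A picture is of the moment at which its call begins. camera_params takes no time and is no camera call.
- job.close_job(): hands the job in, once; it reports no verdict.
The state is a dict: "time": time; "joint_positions": joint angles; "joint_vel": joint speeds; "tau": joint torques, N m; "ee_pos": TCP position; "eef_rot": TCP orientation; "contact_force": force on the tool from outside, world axes, zero at the start; "moment": the same for the moment, N m; "opening": finger opening in m.
Only numpy, scipy, OpenCV 4.12 (cv2) and the standard library are available. Lean on these libraries where they do the work, as an engineer would, in place of code of your own. Each camera call takes 0.05 s, during which the arm holds its last target. There are 200 camera calls.

### The job

Close up the produce canister for purging: slide the clear cover fully home over the black filter cartridge, then pick up the green lid and lower it fully down into the canister's mouth, its white grip bar in line with the two green entry marks, and twist it clockwise (seen from above) until the bar points at the two yellow half-way marks, never on towards the red lock marks. A spring would turn the lid back, so finish while still gripping it there, bar on the yellow marks and cover shut. Leave everything else on the table where it stands.

Things in the scene. Friction and masses are not known exactly. Their poses are not given: they have to be found in the camera images.
- cover_grip (a point): Centre of the blue grip bar on the clear sliding cover (plate 92 x 86 x 5 mm). The bar is 14 mm thick along the slide (x), 50 mm long across it (y) and rises 38 mm above the plate; this point is 21 mm above the plate and 17 mm below the bar's top. x points the way the cover slides shut. Guide rails run 47 mm to either side, their tops 34 mm below the bar's top.
- cover (a joint): Position of the sliding cover in m: 0 = fully home against its stop over the filter well, 0.092 = fully open. It slides stiffly (about 2 N) and stays where it is left.
- keeper: The fixed unit, base 200 (x) x 280 (y) mm, at another place and yaw each time; origin under its middle. White canister with black rim, 144 mm across, 112 mm high, axis at y = -70 mm; white filter box 200 x 100 mm, 100 mm high, centre line at y = +55 mm, the filter well in its +x half. The cover's bar is its highest part (144 mm above the table).
- mouth (a point): Centre of the canister's mouth, level with the rim's top (112 mm above the table). x = line of the two yellow half-way marks; the two green entry marks lie 35 degrees anticlockwise of it seen from above, the two red lock marks 35 degrees clockwise (all on the black rim). Bore radius 39 mm; at the green marks two gaps about 24 mm wide in the 6 mm thick steel lip let the lid's lugs through.
- lid_grip (a point): Centre of the white grip bar of the loose green lid, which stands upright on the table. Bar 80 mm long (x), 16 mm thick (y), 40 mm high; this point is half-way up, 20 mm above the green flange's top and 43 mm above the lid's underside. Either end of the bar may go to either mark of a pair. Fully down, the flange rests on the rim and this point is 25 mm above point mouth.
- lid: The bayonet lid, about 0.2 kg; origin at the centre of its underside, x along the bar. From below: grey plug 73 mm across and 18 mm long, with two steel lugs at its foot under the two ends of the bar (14 mm wide, 8 mm high, reaching 48 mm from the axis); flange 104 mm across, 5 mm thick; grip bar on top. 63 mm high in all.
- ring (a joint): Turn in rad (clockwise positive) of the brass spring ring in the mouth, driven by the lid's lugs: 0 = at rest; follows after about 0.1 rad of free twist, reads about 0.5 with the bar on the yellow marks, 1.1 at the lock. The spring pushes back with 0.07 N m at the start, 0.14 N m half-way, and turns the lid back if let go.
- tub: Bystander: squat amber jar, 72 mm across, 75 mm high; origin at its underside. It and the lid swap places at random.
- pail: Bystander: white pail with green lid, 166 mm across, 152 mm high; origin at its underside.
- juice: Bystander: dark red juice bottle, 80 mm across, 220 mm high; origin at its underside.
- jar0: Bystander: small jar, 48 mm across, 70 mm high; origin at its underside.
- jar1: Bystander: small jar like the other; origin at its underside.
- pan: Bystander: clear open food pan 170 x 140 x 65 mm; origin at its underside.
There are look-alikes about, which are no part of the job. Leave any pink look-alike of the lid alone.

How it is judged:
By the outcome, as a careful person would: the job done as asked, in the order asked, and still so for the second after the job is handed in, while the arm keeps its last pose, push and grip.
It also fails if it takes over 61 s, if anything falls off the work surface, if the arm or the gripper's body presses on something with over 40 N, if the wrist force passes 120 N, or if a joint passes its speed limit or range.

## Working session

There is one attempt and no reset: what is moved stays moved. The work goes in short steps, Python scripts to look and compute and a tool call to move; the robot and the scene stay as the last step left them, time stands still between calls to the robot, and variables do not carry over. Pictures are saved under pics/ and viewed, about 8 in all and at most 12, crops included, and the job is handed in when it is done.

Besides the shell and the picture viewer there is one more tool, called by a JSON object that holds its "api" and its "payload", one argument or row to a line. send_rows: Moves the arm, as the interface text tells. Its arguments: {"type":"object","properties":{"series":{"type":"array","items":{"type":"array","items":{"type":"array","items":{"type":"number"}}}},"grip_force":{"type":"number"}},"required":["series"]}

```bash
mkdir -p pics; cat > h.py <<'E'
import numpy as np,cv2
from bench import monitor,cams,job,arm
def K(n):
    p=cams.camera_params(n);f=200/np.tan(np.radians(p["vertical_fov"])/2);return p,f,np.array(p["camera_from_world"])
def proj(n,X):
    p,f,T=K(n);c=(T[:3,:3]@np.atleast_2d(X).T).T+T[:3,3];s=c[:,:2]/c[:,2:];s=s*(1+p["k1"]*(s**2).sum(1,keepdims=True));return s*f+[p["cx"],p["cy"]]
def unproj(n,uv,z):
    p,f,T=K(n);d=(np.array(uv,float)-[p["cx"],p["cy"]])/f;s=d.copy()
    for _ in range(20): s=d/(1+p["k1"]*(s@s))
    R=T[:3,:3];o=-R.T@T[:3,3];r=R.T@np.array([*s,1]);return o+r*(z-o[2])/r[2]
def snap(n,fn,box=None,k=1):
    im=cams.get_image(n)[:,:,::-1]
    cv2.imwrite("pics/raw_"+fn,im)
    if box: x0,y0,x1,y1=box; im=im[y0:y1,x0:x1]
    cv2.imwrite("pics/"+fn,cv2.resize(im,None,fx=k,fy=k,interpolation=cv2.INTER_CUBIC))
E
python3 - <<'E'
from h import *
snap("top","top1.png");snap("scene","scene1.png")
for n in("top","scene"):
    p,f,T=K(n);print(n,f,p["k1"],-T[:3,:3].T@T[:3,3],T[:3,:3].round(2).tolist())
print(monitor.read_state())
E
```

```text
top 408.4116815615099 -0.08989007988136055 [ 0.28041879 -0.053086    1.52980508] [[-0.01, -1.0, -0.01], [-0.99, 0.01, -0.13], [0.13, 0.01, -0.99]]
scene 367.54684572089667 -0.011402603750634614 [ 0.96057386 -0.46660307  1.22860709] [[0.64, 0.77, 0.01], [0.67, -0.55, -0.49], [-0.38, 0.32, -0.87]]
{'time': 0.1, 'joint_positions': array([ 1.19784087,  0.33382991,  0.03989887,  1.46619474, -0.01341012,
        1.34329799, -0.05849926]), 'joint_vel': array([-1.52494799e-05, -2.66913014e-03, -7.48424896e-04, -4.19512198e-04,
       -8.73245686e-04,  7.79621987e-04, -1.70230039e-04]), 'tau': array([ 5.29048441e-03, -6.60010886e+01,  1.37135882e+00, -4.06468856e+01,
        1.71771197e-02,  9.03857028e-03, -1.02288993e-05]), 'ee_pos': array([ 0.17558153, -0.62541498,  0.23851139]), 'eef_rot': array([[ 9.62773590e-01,  2.70308671e-01, -4.86997558e-04],
       [ 2.70309093e-01, -9.62772605e-01,  1.38033846e-03],
       [-9.57504522e-05, -1.46059329e-03, -9.99998929e-01]]), 'contact_force': array([-0.23001353, -0.03332252, -0.57253058]), 'moment': array([-0.00553757,  0.0236428 , -0.0188473 ]), 'opening': 0.08555842354907903}
```

View pics/top1.png

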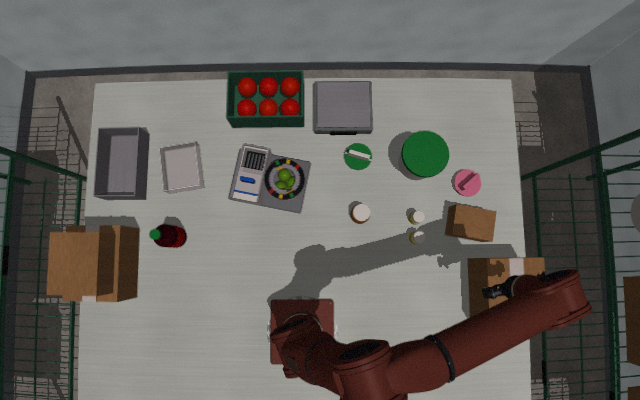

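View pics/scene1.png

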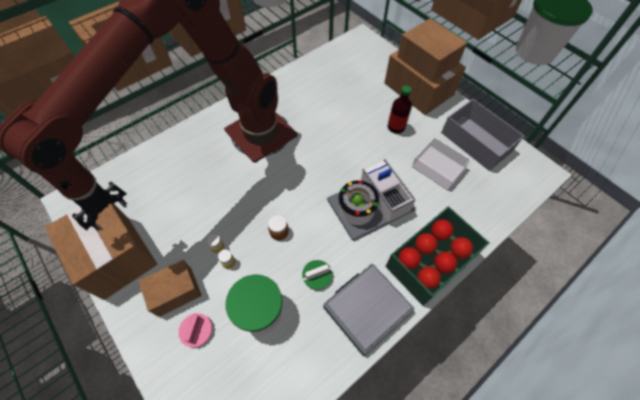

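Top view: the green lid with its white bar is at (358,156). It could be confused with the pink lid (467,182) or the pail's green top (425,154), neither of which has a white bar on a small green flange. The keeper is at (270,178), with the mouth near (285,179) and the blue cover bar near (247,180). Next is a close crop of keeper and lid.

```bash
python3 - <<'E'
import cv2,numpy as np
a=cv2.imread("pics/raw_top1.png");b=cv2.imread("pics/raw_scene1.png")
r=lambda im,x,y,w,h,k:cv2.resize(im[y:y+h,x:x+w],None,fx=k,fy=k,interpolation=cv2.INTER_CUBIC)
cv2.imwrite("pics/c1.png",r(a,225,135,160,85,5))
cv2.imwrite("pics/c2.png",r(b,300,145,125,145,4))
E
```

```text
(no output)
```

View pics/c1.png

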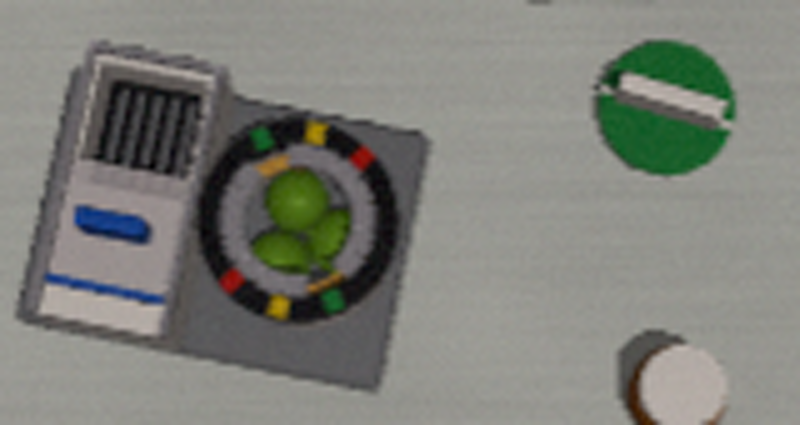

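View pics/c2.png

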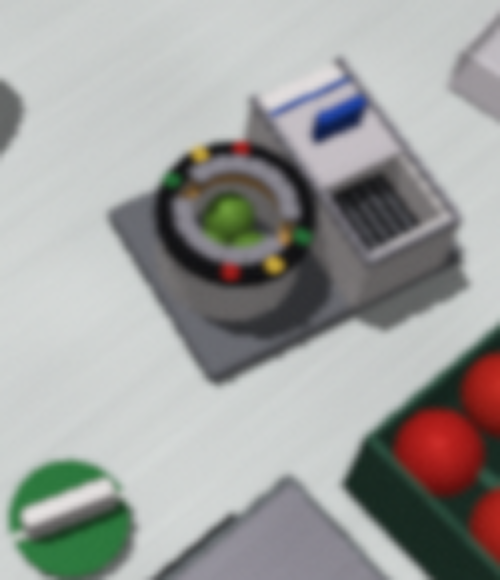

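The top crop confirms the green lid with its white bar at crop (665,107). The mouth's marks are clear, with yellow at (317,133) and (279,307). The cover's bar is at (113,223), and the open filter well is up-image of it.

```bash
cat > m.py <<'E'
from h import *
from scipy.optimize import least_squares
t=lambda L:(np.array(L,float)+.5)/5-.5+[225,135]
s=lambda L:(np.array(L,float)+.5)/4-.5+[300,145]
# order G1 Y1 R1 G2 Y2 R2
MT=t([(262,138),(317,133),(362,157),(333,300),(279,307),(232,280)])
MS=s([(302,237),(275,265),(231,271),(173,181),(202,154),(241,148)])
o=np.radians([35,0,-35,215,180,145])
def marks(q): return np.c_[q[0]+q[3]*np.cos(q[2]+o),q[1]+q[3]*np.sin(q[2]+o),np.full(6,.112)]
def fit(use):
    f=lambda q:np.concatenate([(proj(n,marks(q))-M).ravel() for n,M in use])
    return least_squares(f,[.65,.05,-.2,.06])
if __name__=="__main__":
    for u in([("top",MT)],[("scene",MS)],[("top",MT),("scene",MS)]):
        r=fit(u);print(r.x.round(4),np.degrees(r.x[2]).round(2),abs(r.fun).max().round(2))
    q=r.x;c,sn=np.cos(q[2]),np.sin(q[2]);R=np.array([[c,-sn],[sn,c]])
    org=q[:2]+R@[0,.070];print("keeper",org)
    for n,im,P in(("top","top1",0),("scene","scene1",0)):
        I=cv2.imread(f"pics/raw_{im}.png");H=cv2.cvtColor(I,cv2.COLOR_BGR2HSV)
        # blue bar
        m=cv2.inRange(H,(105,150,50),(130,255,255));cn,_,st,ce=cv2.connectedComponentsWithStats(m)
        for i in range(1,cn):
            if st[i,4]>25:
                w=unproj(n,ce[i],.127);print(n,"blue",ce[i].round(1),st[i,4],w[:2].round(4),"keeper xy",(R.T@(w[:2]-org)).round(4))
        m=cv2.inRange(H,(50,100,40),(80,255,255));cn,_,st,ce=cv2.connectedComponentsWithStats(m)
        for i in range(1,cn):
            if 150<st[i,4]<1500: 
                pts=np.argwhere(cv2.dilate((ce is not None)*np.uint8(0*m),None)==1) if 0 else np.argwhere(np.equal(_,-1))
        n_,lab,st,ce=cv2.connectedComponentsWithStats(m)
        for i in range(1,n_):
            if 150<st[i,4]<1500:
                yx=np.argwhere(lab==i);h=cv2.convexHull(yx[:,::-1].astype(np.int32))[:,0]
                W=np.array([unproj(n,p,.0205)[:2] for p in h])
                rr=least_squares(lambda q:np.hypot(*(W-q[:2]).T)-q[2],[*W.mean(0),.05]);print(n,"green",ce[i].round(1),st[i,4],rr.x.round(4))
    for n,a,b in(("top",t((622,83)),t((730,110))),("scene",s((25,515)),s((112,488)))):
        A,B=unproj(n,a,.061)[:2],unproj(n,b,.061)[:2];d=A-B;print(n,"bar",(A+B)/2,np.hypot(*d),np.degrees(np.arctan2(d[1],d[0])))
E
python3 m.py
```

```text
[ 0.5459  0.0562 -0.2047  0.0636] -11.73 0.23
[ 0.5476  0.0579 -0.2039  0.0629] -11.68 0.27
[ 0.5468  0.0571 -0.2043  0.0633] -11.71 0.6
keeper [0.56096052 0.12560318]
top blue [246.8 179.4] 63 [0.5407 0.1861] keeper xy [-0.0321  0.0551]
top blue [244.9 192.1] 27 [0.4959 0.1919] keeper xy [-0.0771  0.0517]
top green [259.1  98.8] 997 [0.8913 0.1355 0.1611]
top green [359.8 148.4] 158 [ 0.6484 -0.2161  0.0489]
top green [  5.7 202.9] 185 [0.4456 0.9236 0.3291]
top green [355.9 162.4] 237 [ 0.6413 -0.2154  0.0473]
scene blue [384.4 173.9] 51 [0.5409 0.1865] keeper xy [-0.032   0.0555]
scene green [68.9 16. ] 1392 [-1.2209 -0.3383  0.2543]
scene green [563.9  10.5] 1167 [0.324  1.7838 0.1569]
scene green [551.8  90.3] 316 [1.0894 1.2612 0.5195]
scene green [435.8 260.2] 1318 [0.8423 0.1637 0.1699]
scene green [319.6 281. ] 265 [ 0.6551 -0.2173  0.044 ]
top bar [ 0.64447743 -0.21899986] 0.08205257211356193 75.10649973851129
scene bar [ 0.64795679 -0.21516214] 0.07547854085562812 -111.43712483372978
```

{"api": "send_rows", "payload": {
  "series": [
    [[0.0325,-0.0235,0,0,1],[0.0325,-0.0235,0,0,1],[0.0325,-0.0235,0,0,1],[0.0325,-0.0235,0,0,1],[0.0325,-0.0235,0,0,1],[0.0325,-0.0235,0,0,1],[0.0325,-0.0235,0,0,1],[0.0325,-0.0235,0,0,1],[0.0325,-0.0235,0,0,1],[0.0325,-0.0235,0,0,1],[0.0325,-0.0235,0,0,1],[0,0,0,0,1]]
  ]
}}

```text
time: 1.1
ee_pos: [0.455, -0.2721, 0.2393]
eef_rot: [[0.96, 0.281, 0.002], [0.281, -0.96, 0.003], [0.003, -0.002, -1.0]]
contact_force: [0.1, 1.0, -0.5]
opening: 0.0852
```

{"api": "send_rows", "payload": {
  "series": [
    [[0,0,0,-7,1],[0,0,0,-7,1],[0,0,0,-7,1],[0,0,0,-7,1],[0,0,0,-7,1],[0,0,0,-7,1],[0,0,0,-7,1],[0,0,0,-7,1],[0,0,0,-6.6,1],[0,0,0,0,1]]
  ]
}}

```text
time: 1.93
ee_pos: [0.4497, -0.2804, 0.2389]
eef_rot: [[0.198, 0.98, -0.001], [0.98, -0.198, 0.0], [0.0, -0.001, -1.0]]
contact_force: [-1.0, -0.4, -1.3]
opening: 0.0855
```

```bash
cat >> h.py <<'E'
def to(p,yaw):
    """delta in tool axes (as they stand) to p; turn (deg) to tool-y angle yaw mod 180"""
    s=monitor.read_state();R=np.array(s["eef_rot"]);d=R.T@(np.array(p)-s["ee_pos"])
    y=np.degrees(np.arctan2(R[1,1],R[0,1]));t=-((yaw-y+90)%180-90)
    print("t",round(s["time"],2),"pos",np.round(s["ee_pos"],4),"yaw",y.round(2),"j",np.round(s["joint_positions"],2),"open",round(s["opening"],4),"F",np.round(s["contact_force"],1),"M",np.round(s["moment"],2))
    print("d",d.round(4),"turn",t.round(2))
E
python3 - <<'E'
from h import *
to([.5408,.1863,.200],-11.7)
from scipy.optimize import least_squares
# lid: rectify the top picture at flange and bar heights, 0.5 mm/px
I=cv2.imread("pics/raw_top1.png")
for n in("top","scene"):
    I=cv2.imread(f"pics/raw_{n}1.png").astype(np.float32)
    for z,tag in((.023,"fl"),(.063,"bar")):
        g=np.arange(-70,70)*.001
        X,Y=np.meshgrid(.647+g,-.217+g,indexing="ij")
        uv=proj(n,np.c_[X.ravel(),Y.ravel(),np.full(X.size,z)]).astype(np.float32).reshape(*X.shape,2)
        J=cv2.remap(I,uv[...,0],uv[...,1],cv2.INTER_CUBIC)
        if tag=="fl":
            m=((J[...,1]-J[...,2])>35)
            yx=np.argwhere(m);h=cv2.convexHull(yx.astype(np.int32))[:,0]*.001
            r=least_squares(lambda q:np.hypot(*(h-q).T)-.052,h.mean(0),loss="soft_l1",f_scale=.002)
            print(n,"flange",(r.x+[.647-.07,-.217-.07]).round(4),abs(r.fun).max())
        else:
            cc=np.hypot(X-.647,Y+.217)<.047
            m=((J.min(2)>165)&cc).astype(np.uint8)
            k,l,st,ce=cv2.connectedComponentsWithStats(m);i=1+st[1:,4].argmax()
            yx=np.argwhere(l==i)*.001;c=yx.mean(0);w,v=np.linalg.eigh(np.cov((yx-c).T));a=np.degrees(np.arctan2(v[1,1],v[0,1]))
            print(n,"bar",(c+[.577,-.287]).round(4),a%180,np.sqrt(w*12).round(4))
E
```

```text
t 1.93 pos [ 0.4497 -0.2804  0.2389] yaw -11.4 j [ 0.78  0.11 -0.33  1.74  0.04  1.3   0.24] open 0.0855 F [-1.  -0.4 -1.3] M [-0.03 -0.01  0.08]
d [ 0.4755 -0.0029  0.0391] turn 0.3
top flange [ 0.6453 -0.2162] 0.002312949600840296
top bar [ 0.6473 -0.201 ] 73.88252708973167 [0.0047 0.0208]
scene flange [ 0.6487 -0.2156] 0.002059777942333363
scene bar [ 0.6481 -0.2161] 72.86519706861468 [0.0145 0.0771]
```

{"api": "send_rows", "payload": {
  "series": [
    [[0.0396,0,0,0.3,1],[0.0396,0,0,0,1],[0.0396,0,0,0,1],[0.0396,0,0,0,1],[0.0396,0,0,0,1],[0.0396,0,0,0,1],[0.0396,0,0,0,1],[0.0396,0,0,0,1],[0.0396,0,0,0,1],[0.0396,0,0,0,1],[0.0396,0,0,0,1],[0.0396,-0.0029,0,0,1]]
  ]
}}

```text
time: 2.93
ee_pos: [0.5463, 0.1865, 0.2391]
eef_rot: [[0.214, 0.977, 0.0], [0.977, -0.214, -0.0], [-0.0, 0.0, -1.0]]
contact_force: [1.1, -1.3, 0.6]
opening: 0.0852
```

{"api": "send_rows", "payload": {
  "series": [
    [[0,0,0.02,0,1],[0,0,0.02,0,1],[0,0,0.02,0,1],[0,0,0,0,1],[0,0,0,0,1]]
  ]
}}

```text
time: 3.35
ee_pos: [0.5453, 0.1848, 0.1787]
eef_rot: [[0.211, 0.978, -0.002], [0.978, -0.211, -0.0], [-0.001, -0.002, -1.0]]
contact_force: [0.2, -0.1, 1.3]
opening: 0.0852
```

```bash
python3 -c "
from h import *
to([.5408,.1863,.122],-11.7)"
```

```text
t 3.35 pos [0.5453 0.1848 0.1787] yaw -12.17 j [ 0.19  0.3  -0.7   1.7   0.21  1.22 -0.78] open 0.0852 F [ 0.2 -0.1  1.3] M [ 0.03  0.05 -0.07]
d [ 0.0006 -0.0046  0.0567] turn -0.47
```

{"api": "send_rows", "payload": {
  "series": [
    [[0,-0.0045,0,-0.5,1],[0,0,0.02,0,1],[0,0,0.02,0,1],[0,0,0.0165,0,1],[0,0,0,0,1],[0,0,0,0,-1],[0,0,0,0,-1],[0,0,0,0,-1],[0,0,0,0,-1],[0,0,0,0,-1],[0,0,0,0,-1],[0,0,0,0,-1]]
  ],
  "grip_force": 25
}}

```text
time: 4.35
ee_pos: [0.5417, 0.1862, 0.1235]
eef_rot: [[0.2, 0.98, 0.001], [0.98, -0.2, 0.0], [0.0, 0.001, -1.0]]
contact_force: [-1.1, -0.9, 5.3]
opening: 0.0132
```

```bash
python3 -c "
from h import *
to([.5408,.1863,.122],-11.7)"
```

```text
t 4.35 pos [0.5417 0.1862 0.1235] yaw -11.52 j [ 0.17  0.35 -0.69  1.77  0.25  1.11 -0.8 ] open 0.0132 F [-1.1 -0.9  5.3] M [-0.12  0.34 -0.05]
d [-0.0001 -0.0009  0.0015] turn 0.18
```

{"api": "send_rows", "payload": {
  "series": [
    [[0,0.007,-0.001,0,-1],[0,0.007,0,0,-1],[0,0.007,0,0,-1],[0,0.007,0,0,-1],[0,0.007,0,0,-1],[0,0.007,0,0,-1],[0,0.007,0,0,-1],[0,0.007,0,0,-1],[0,0.007,0,0,-1],[0,0.007,0,0,-1],[0,0,0,0,-1]]
  ]
}}

```text
time: 5.27
ee_pos: [0.6117, 0.1718, 0.1236]
eef_rot: [[0.201, 0.98, 0.001], [0.98, -0.201, 0.001], [0.001, 0.001, -1.0]]
contact_force: [1.7, 1.8, -4.6]
opening: 0.0139
```

```bash
python3 -c "
from h import *
to([.5408,.1863,.122],-11.7)
snap('top','top2.png',(225,120,345,220),5)"
```

```text
t 5.27 pos [0.6117 0.1718 0.1236] yaw -11.57 j [ 0.16  0.47 -0.65  1.61  0.3   1.17 -0.76] open 0.0139 F [ 1.7  1.8 -4.6] M [ 0.42 -0.55 -0.01]
d [-0.     -0.0724  0.0015] turn 0.13
```

View pics/top2.png

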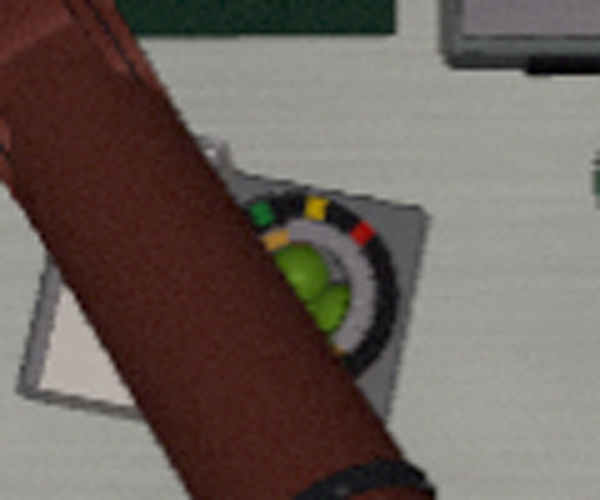

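The arm hides the cover in that view, but nothing has moved out of place. I'll keep pushing gently and watch the force.

{"api": "send_rows", "payload": {
  "series": [
    [[0,0.002,0,0,-1],[0,0.002,0,0,-1],[0,0.002,0,0,-1],[0,0.002,0,0,-1],[0,0,0,0,-1]]
  ]
}}

```text
time: 5.73
ee_pos: [0.6169, 0.1708, 0.1236]
eef_rot: [[0.199, 0.98, -0.002], [0.98, -0.199, -0.0], [-0.001, -0.002, -1.0]]
contact_force: [-6.4, 1.0, -2.7]
opening: 0.0137
```

{"api": "send_rows", "payload": {
  "series": [
    [[0,0.002,0,0,-1],[0,0.002,0,0,-1],[0,0.002,0,0,-1],[0,0,0,0,-1]]
  ]
}}

```text
time: 6.07
ee_pos: [0.6172, 0.1708, 0.1235]
eef_rot: [[0.197, 0.98, -0.013], [0.98, -0.197, -0.002], [-0.005, -0.012, -1.0]]
contact_force: [-32.8, -0.9, 13.7]
opening: 0.0135
```

{"api": "send_rows", "payload": {
  "series": [
    [[0,-0.006,0,0,-1],[0,0,0,0,-1],[0,0,0,0,-1],[0,0,0,0,1],[0,0,0,0,1],[0,0,0,0,1],[0,0,0,0,1],[0,0,0,0,1]]
  ]
}}

```text
time: 6.73
ee_pos: [0.6186, 0.1703, 0.1243]
eef_rot: [[0.2, 0.98, 0.001], [0.98, -0.2, 0.0], [0.0, 0.001, -1.0]]
contact_force: [1.0, 0.0, 0.4]
opening: 0.0734
```

{"api": "send_rows", "payload": {
  "series": [
    [[0,0,-0.025,0,1],[0,0,-0.025,0,1],[0,0,-0.03,0,1],[0,0,-0.03,0,1],[0,0,0,0,1]]
  ]
}}

```text
time: 7.15
ee_pos: [0.6204, 0.1718, 0.2407]
eef_rot: [[0.2, 0.98, 0.009], [0.98, -0.2, 0.002], [0.004, 0.008, -1.0]]
contact_force: [0.4, 0.5, 0.9]
opening: 0.0854
```

```bash
python3 -c "
from h import *
to([.647,-.216,.215],-16.5)"
```

```text
t 7.15 pos [0.6204 0.1718 0.2407] yaw -11.53 j [ 0.17  0.39 -0.67  1.46  0.25  1.37 -0.72] open 0.0854 F [0.4 0.5 0.9] M [-0.    0.01 -0.02]
d [-0.3747  0.1034  0.025 ] turn 4.97
```

{"api": "send_rows", "payload": {
  "series": [
    [[-0.0341,0.0094,0,0,1],[-0.0341,0.0094,0,0,1],[-0.0341,0.0094,0,0,1],[-0.0341,0.0094,0,0,1],[-0.0341,0.0094,0,0,1],[-0.0341,0.0094,0,0,1],[-0.0341,0.0094,0,0,1],[-0.0341,0.0094,0,0,1],[-0.0341,0.0094,0,0,1],[-0.0341,0.0094,0,0,1],[-0.0341,0.0094,0,5,1],[0,0,0,0,1]]
  ]
}}

```text
time: 8.15
ee_pos: [0.643, -0.2281, 0.2329]
eef_rot: [[0.299, 0.954, -0.001], [0.954, -0.299, -0.004], [-0.005, 0.0, -1.0]]
contact_force: [-0.6, -2.3, -0.2]
opening: 0.0854
```

{"api": "send_rows", "payload": {
  "series": [
    [[0,0,0.025,0,1],[0,0,0.025,0,1],[0,0,0.025,0,1],[0,0,0.02,0,1],[0,0,0,0,1],[0,0,0,0,1]]
  ]
}}

```text
time: 8.65
ee_pos: [0.6439, -0.2175, 0.1382]
eef_rot: [[0.284, 0.959, -0.002], [0.959, -0.284, 0.001], [0.0, -0.002, -1.0]]
contact_force: [0.4, -0.3, 1.5]
opening: 0.0856
```

```bash
python3 -c "
from h import *
to([.647,-.216,.037],-16.5)
snap('top','top3.png',(225,120,385,220),5)"
```

```text
t 8.65 pos [ 0.6439 -0.2175  0.1382] yaw -16.51 j [ 0.62  0.51 -0.5   1.48  0.25  1.22 -0.2 ] open 0.0856 F [ 0.4 -0.3  1.5] M [ 0.01 -0.01 -0.02]
d [0.0023 0.0027 0.1012] turn -0.01
```

View pics/top3.png

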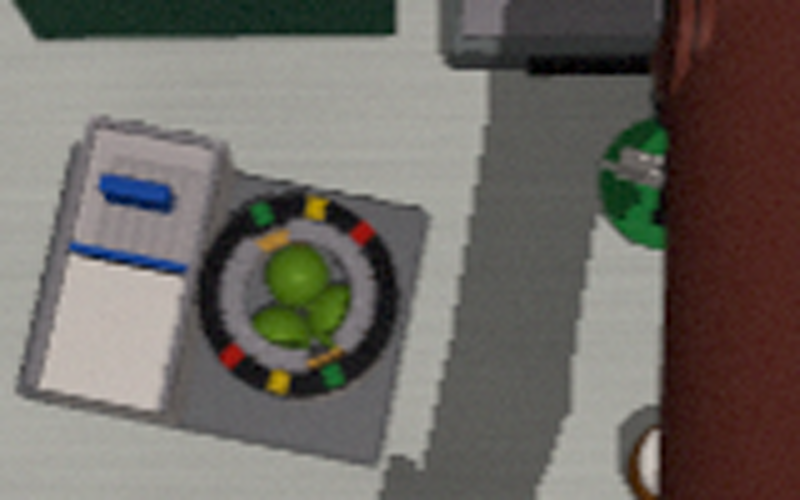

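The cover now lies over the whole well (bar at crop (137,192)) and the keeper hasn't moved: the marks are where they were. Next I'll check clearance to the grey box near the lid.

```bash
python3 -c "
from h import *
for z in(0,.05,.1):print(z,[unproj('top',p,z)[:2].round(3) for p in((314,131),(331,133),(357,134),(372,132))], unproj('scene',(326,306),z)[:2].round(3), unproj('scene',(373,266),z)[:2].round(3))"
```

```text
0 [array([ 0.752, -0.051]), array([ 0.744, -0.116]), array([ 0.739, -0.217]), array([ 0.746, -0.276])] [ 0.747 -0.257] [ 0.745 -0.041]
0.05 [array([ 0.737, -0.051]), array([ 0.729, -0.114]), array([ 0.724, -0.212]), array([ 0.731, -0.268])] [ 0.756 -0.266] [ 0.754 -0.058]
0.1 [array([ 0.722, -0.051]), array([ 0.713, -0.112]), array([ 0.709, -0.206]), array([ 0.716, -0.261])] [ 0.765 -0.274] [ 0.763 -0.075]
```

{"api": "send_rows", "payload": {
  "series": [
    [[0.0023,0.0027,0,0,-0.06],[0,0,0.02,0,-0.06],[0,0,0.02,0,-0.06],[0,0,0,0,-0.06],[0,0,0,0,-0.06]]
  ]
}}

```text
time: 9.12
ee_pos: [0.6478, -0.2161, 0.0995]
eef_rot: [[0.284, 0.959, -0.0], [0.959, -0.284, 0.0], [0.0, -0.0, -1.0]]
contact_force: [0.6, 0.6, 0.6]
opening: 0.0403
```

{"api": "send_rows", "payload": {
  "series": [
    [[0,0,0.02,0,-0.06],[0,0,0.02,0,-0.06],[0,0,0.015,0,-0.06],[0,0,0.006,0,-0.06],[0,0,0,0,-0.06]]
  ]
}}

```text
time: 9.53
ee_pos: [0.6472, -0.2161, 0.0372]
eef_rot: [[0.284, 0.959, -0.001], [0.959, -0.284, 0.001], [0.0, -0.001, -1.0]]
contact_force: [0.3, 0.0, 0.3]
opening: 0.0402
```

{"api": "send_rows", "payload": {
  "series": [
    [[0,0,0,0,-1],[0,0,0,0,-1],[0,0,0,0,-1],[0,0,0,0,-1],[0,0,0,0,-1],[0,0,0,0,-1]]
  ],
  "grip_force": 70
}}

```text
time: 10.03
ee_pos: [0.6487, -0.2164, 0.0395]
eef_rot: [[0.284, 0.959, 0.002], [0.959, -0.284, -0.001], [-0.0, 0.003, -1.0]]
contact_force: [-1.3, 1.3, 6.4]
opening: 0.0151
```

```bash
python3 -c "
from h import *
to([.647,-.216,.037],-16.5)"
```

```text
t 10.03 pos [ 0.6487 -0.2164  0.0395] yaw -16.52 j [ 0.6   0.61 -0.47  1.55  0.3   1.05 -0.24] open 0.0151 F [-1.3  1.3  6.4] M [0.05 0.22 0.04]
d [-0.0001 -0.0018  0.0025] turn -0.02
```

{"api": "send_rows", "payload": {
  "series": [
    [[0,0,-0.01,0,-1],[0,0,-0.015,0,-1],[0,0,-0.025,0,-1],[0,0,-0.03,0,-1],[0,0,-0.03,0,-1],[0,0,-0.03,0,-1],[0,0,-0.03,0,-1],[0,0,-0.006,0,-1],[0,0,0,0,-1]]
  ]
}}

```text
time: 10.78
ee_pos: [0.649, -0.2163, 0.218]
eef_rot: [[0.284, 0.959, 0.005], [0.959, -0.284, -0.002], [-0.0, 0.006, -1.0]]
contact_force: [1.0, 0.4, -3.0]
opening: 0.0151
```

```bash
python3 -c "
from h import *
to([.5468,.0571,.215],-66.7)
snap('scene','sc2.png',(240,180,400,300),5)"
```

```text
t 10.78 pos [ 0.649  -0.2163  0.218 ] yaw -16.51 j [ 0.62  0.46 -0.51  1.38  0.22  1.35 -0.18] open 0.0151 F [ 1.   0.4 -3. ] M [-0.02  0.01  0.01]
d [ 0.2331 -0.1756  0.002 ] turn 50.19
```

View pics/sc2.png

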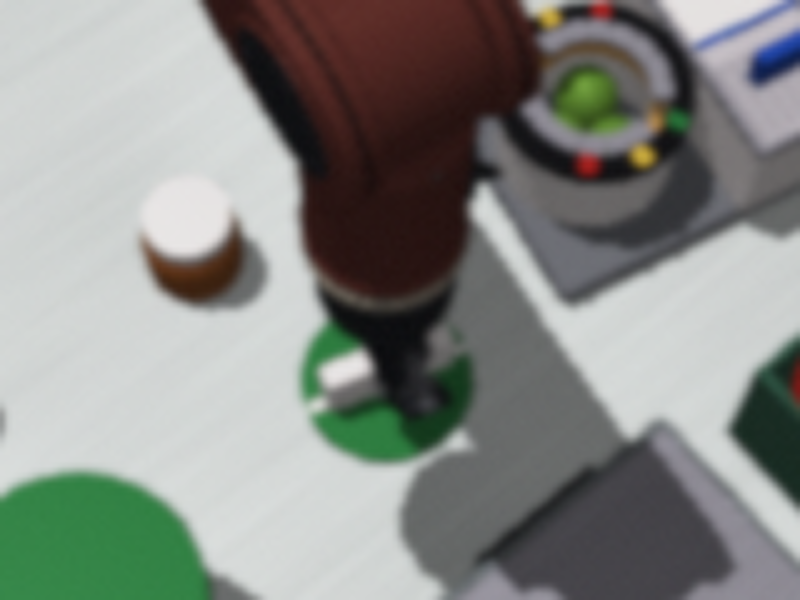

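The lid hangs in the grip, level, with its flange outline spanning x 301–474 and its bottom at y 462. I'll fit its centre relative to the tool.

```bash
python3 - <<'E'
from h import *
from scipy.optimize import least_squares
I=cv2.imread("pics/raw_sc2.png").astype(np.float32);n="scene"
z=.2015;c0=np.array([.649,-.216]);g=np.arange(-70,70)*.001
X,Y=np.meshgrid(c0[0]+g,c0[1]+g,indexing="ij")
uv=proj(n,np.c_[X.ravel(),Y.ravel(),np.full(X.size,z)]).astype(np.float32).reshape(*X.shape,2)
J=cv2.remap(I,uv[...,0],uv[...,1],cv2.INTER_CUBIC)
for th in(25,35,45):
    m=(J[...,1]-J[...,2]>th)&(np.hypot(X-c0[0],Y-c0[1])<.062)
    h=(cv2.convexHull(np.argwhere(m).astype(np.int32))[:,0]-70)*.001+c0
    r=least_squares(lambda q:np.hypot(*(h-q[:2]).T)-q[2],[*c0,.052],loss="soft_l1",f_scale=.001)
    s=monitor.read_state();R=s["eef_rot"];print(r.x.round(4),(R[:2,:2].T@(r.x[:2]-s["ee_pos"][:2])).round(4))
E
```

```text
[ 0.6503 -0.2185  0.0502] [-0.0016  0.0029]
[ 0.6502 -0.2198  0.0483] [-0.0029  0.0032]
[ 0.6505 -0.2202  0.0468] [-0.0032  0.0036]
```

{"api": "send_rows", "payload": {
  "series": [
    [[0.0212,-0.016,0,0,-1],[0.0212,-0.016,0,0,-1],[0.0212,-0.016,0,0,-1],[0.0212,-0.016,0,0,-1],[0.0212,-0.016,0,0,-1],[0.0212,-0.016,0,0,-1],[0.0212,-0.016,0,0,-1],[0.0212,-0.016,0,0,-1],[0.0212,-0.016,0,0,-1],[0.0212,-0.016,0,0,-1],[0.0212,-0.016,0,0,-1],[0,0,0,0,-1]]
  ]
}}

```text
time: 11.83
ee_pos: [0.5422, 0.0635, 0.2125]
eef_rot: [[0.277, 0.961, -0.003], [0.961, -0.277, 0.002], [0.001, -0.003, -1.0]]
contact_force: [0.2, 1.1, -2.6]
opening: 0.015
```

{"api": "send_rows", "payload": {
  "series": [
    [[0,0,0,7,-1],[0,0,0,7,-1],[0,0,0,7,-1],[0,0,0,7,-1],[0,0,0,7,-1],[0,0,0,7,-1],[0,0,0,7,-1],[0,0,0,1.2,-1],[0,0,0,0,-1],[0,0,0,0,-1]]
  ]
}}

```text
time: 12.67
ee_pos: [0.5447, 0.0573, 0.213]
eef_rot: [[0.917, 0.399, -0.001], [0.399, -0.917, -0.0], [-0.001, -0.001, -1.0]]
contact_force: [-0.7, -0.3, -1.8]
opening: 0.0153
```

```bash
python3 -c "
from h import *
to([.5468,.0571,.215],-66.7)"
```

```text
t 12.67 pos [0.5447 0.0573 0.213 ] yaw -66.5 j [ 0.33  0.19 -0.57  1.73  0.11  1.26 -1.43] open 0.0153 F [-0.7 -0.3 -1.8] M [-0.06  0.05 -0.02]
d [ 0.0018  0.001  -0.002 ] turn 0.2
```

```bash
python3 - <<'E'
from h import *
snap("scene","a.png");snap("top","b.png")
a=cv2.imread("pics/raw_a.png")[140:240,310:390];b=cv2.imread("pics/raw_b.png")[130:230,240:320]
cv2.imwrite("pics/v4.png",cv2.resize(np.hstack([a,b]),None,fx=5,fy=5,interpolation=cv2.INTER_CUBIC))
E
```

```text
(no output)
```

View pics/v4.png

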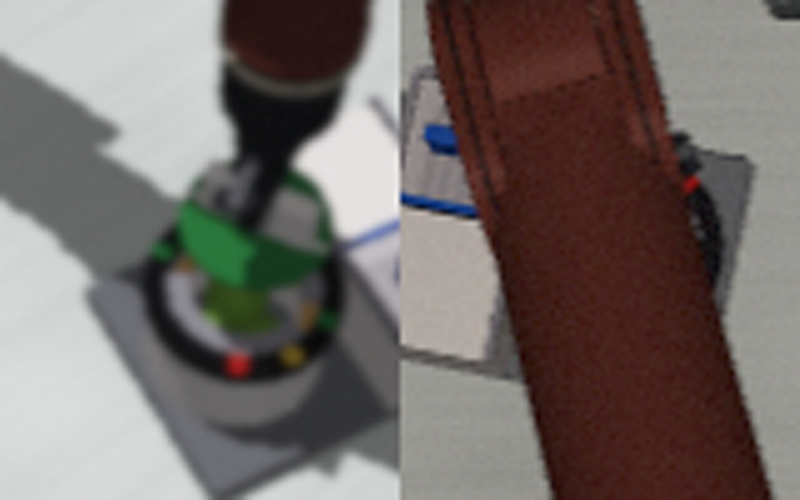

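Scene view: the lid hangs level over the mouth, its flange spanning crop x 178–334, bar toward the green marks. I'll measure the flange's left and right extremes sub-pixel to get the offset along the bar.

```bash
python3 - <<'E'
from h import *
I=cv2.imread("pics/raw_a.png").astype(float)
d=I[...,1]-I[...,2]
for r in range(176,196,1): print(r,d[r,340:352].astype(int),d[r,370:384].astype(int))
s=monitor.read_state();R=s["eef_rot"];P=s["ee_pos"];a=np.linspace(0,2*np.pi,200)
for off in(-.002,0,.002):
    c=P[:2]+R[:2,0]*off
    for z in(.1915,.1965):
        p=proj("scene",np.c_[c[0]+.052*np.cos(a),c[1]+.052*np.sin(a),np.full(200,z)]);i,j=p[:,0].argmin(),p[:,0].argmax()
        print(off,z,p[i].round(2),p[j].round(2),"maxv",p[p[:,1].argmax()].round(1))
E
```

```text
176 [ 3  3  4  3  4  4  4  7 10 15 10  1] [30 21 13  3 -2 -3 -3 -3 -2 -2 -3 -3 -2 -3]
177 [ 2  3  3  3  4  3  3  5 11 14  7  0] [30 30 20 11  2 -3 -3 -3 -3 -2 -3 -3 -2 -3]
178 [2 2 2 3 4 4 4 6 8 8 2 0] [17 23 24 17  6 -1 -4 -3 -3 -2 -3 -3 -2 -3]
179 [ 2  2  2  3  4  6  9 13 14  7  1  0] [ 5 10 15 18 10  2 -3 -3 -3 -3 -2 -2 -2 -3]
180 [ 1  2  3  2  5 12 22 34 32 19  7  2] [-2  2  5 10 12  5 -2 -3 -2 -3 -2 -3 -3 -3]
181 [ 3  2  2  2  6 21 42 59 57 39 22 11] [-2 -1  0  6 12 10  2 -3 -4 -3 -2 -3 -2 -2]
182 [ 2  2  1  2  9 25 53 70 70 61 47 33] [-2 -3 -1  5 13 13  4 -2 -4 -2 -2 -3 -3 -2]
183 [ 3  2  2  2  9 28 57 73 75 72 68 58] [-2 -3  0  5 16 16  4 -2 -4 -3 -3 -3 -2 -3]
184 [ 2  2  2  3  9 32 61 75 76 77 75 73] [-2 -3  0  8 20 19  7  0 -3 -3 -2 -3 -3 -3]
185 [ 2  2  2  2 10 36 62 75 77 77 77 77] [-3 -1  3 12 24 22 10  1 -3 -4 -3 -4 -3 -1]
186 [ 2  2  3  2 10 34 58 72 77 77 76 78] [-4 -1  4 14 27 25 12  0 -3 -4 -3 -2  2  7]
187 [ 5  7  8  7 11 30 52 69 75 77 77 77] [-2 -2  4 15 25 25 12  2 -2 -2 -1  4  9 12]
188 [14 24 25 21 18 26 46 66 75 78 77 77] [ 1  1  4 11 16 17 11  2  0  2  3  5  
[... 321 characters left out ...]
 36 34 29 19  9  1 -1 -1 -2 -4 -5 -5 -6]
193 [  2   1   1  -1  -6 -12 -17 -18  -7  14  38  58] [35 33 29 21 12  5  0 -1 -1 -1 -2 -5 -5 -6]
194 [  0  -1  -1  -2  -6 -10 -12 -13  -8   1  15  35] [32 25 17  9  5  2  0  0 -1 -1 -2 -4 -4 -6]
195 [ 0  0 -1 -2 -4 -5 -6 -6 -5 -2  4 15] [21 12  6  3  0  0  0  0  0 -2 -2 -2 -3 -5]
-0.002 0.1915 [344.38 183.38] [375.58 184.89] maxv [360.7 197.5]
-0.002 0.1965 [344.47 182.58] [375.79 184.09] maxv [360.9 196.7]
0 0.1915 [344.92 183.62] [376.14 185.12] maxv [361.3 197.8]
0 0.1965 [345.02 182.81] [376.34 184.32] maxv [361.4 197. ]
0.002 0.1915 [345.46 183.85] [376.69 185.35] maxv [361.8 198. ]
0.002 0.1965 [345.56 183.05] [376.9  184.55] maxv [362.  197.2]
```

{"api": "send_rows", "payload": {
  "series": [
    [[0.0025,0.0007,0,0.2,-1],[0,0,0.02,0,-1],[0,0,0.02,0,-1],[0,0,0.015,0,-1],[0,0,0,0,-1],[0,0,0,0,-1]]
  ]
}}

```text
time: 13.27
ee_pos: [0.5474, 0.0577, 0.1585]
eef_rot: [[0.92, 0.393, -0.001], [0.393, -0.92, 0.0], [-0.001, -0.001, -1.0]]
contact_force: [-1.0, 0.3, -1.0]
opening: 0.0149
```

```bash
python3 -c "
from h import *
to([.5473,.0577,.1335],-66.7)"
```

```text
t 13.27 pos [0.5474 0.0577 0.1585] yaw -66.87 j [ 0.31  0.24 -0.57  1.79  0.14  1.16 -1.47] open 0.0149 F [-1.   0.3 -1. ] M [-0.02 -0.04  0.01]
d [-0.0001 -0.      0.025 ] turn -0.17
```

{"api": "send_rows", "payload": {
  "series": [
    [[0,0,0.003,0,-1],[0,0,0.003,0,-1],[0,0,0.003,0,-1],[0,0,0.003,0,-1],[0,0,0,0,-1]]
  ]
}}

```text
time: 13.68
ee_pos: [0.5478, 0.0578, 0.1473]
eef_rot: [[0.92, 0.392, 0.0], [0.392, -0.92, -0.0], [0.0, 0.0, -1.0]]
contact_force: [-1.1, -0.3, -2.5]
opening: 0.0151
```

{"api": "send_rows", "payload": {
  "series": [
    [[0,0,0.003,0,-1],[0,0,0.003,0,-1],[0,0,0.003,0,-1],[0,0,0,0,-1]]
  ]
}}

```text
time: 14.02
ee_pos: [0.5475, 0.0576, 0.1369]
eef_rot: [[0.92, 0.392, -0.001], [0.392, -0.92, 0.0], [-0.001, -0.0, -1.0]]
contact_force: [0.5, 0.2, -2.1]
opening: 0.015
```

Going in freely. About 4 mm remain to the seat.

{"api": "send_rows", "payload": {
  "series": [
    [[0,0,0.002,0,-1],[0,0,0.002,0,-1],[0,0,0.001,0,-1],[0,0,0,0,-1],[0,0,0,0,-1]]
  ]
}}

```text
time: 14.43
ee_pos: [0.5478, 0.0578, 0.1335]
eef_rot: [[0.92, 0.392, 0.0], [0.392, -0.92, -0.0], [0.0, 0.0, -1.0]]
contact_force: [-4.3, -0.6, 5.3]
opening: 0.0151
```

```bash
python3 -c "
from h import *
to([.5473,.0577,.1335],-66.7)"
```

```text
t 14.43 pos [0.5478 0.0578 0.1335] yaw -66.91 j [ 0.31  0.27 -0.57  1.81  0.16  1.11 -1.48] open 0.0151 F [-4.3 -0.6  5.3] M [-0.04  0.89 -0.03]
d [-0.0005 -0.0001 -0.    ] turn -0.21
```

{"api": "send_rows", "payload": {
  "series": [
    [[0,0,0.001,0,-1],[0,0,0,0,-1]]
  ]
}}

```text
time: 14.6
ee_pos: [0.5478, 0.0578, 0.1334]
eef_rot: [[0.92, 0.392, 0.0], [0.392, -0.92, -0.001], [0.0, 0.001, -1.0]]
contact_force: [-9.6, -1.5, 15.8]
opening: 0.0152
```

{"api": "send_rows", "payload": {
  "series": [
    [[0,0,0,3,-1],[0,0,0,3,-1],[0,0,0,3,-1],[0,0,0,3,-1],[0,0,0,3,-1],[0,0,0,3,-1],[0,0,0,3,-1],[0,0,0,3,-1],[0,0,0,3,-1],[0,0,0,3,-1],[0,0,0,0,-1],[0,0,0,0,-1]]
  ]
}}

```text
time: 15.6
ee_pos: [0.5479, 0.0584, 0.1334]
eef_rot: [[0.993, -0.12, 0.001], [-0.12, -0.993, -0.0], [0.001, 0.0, -1.0]]
contact_force: [-7.3, 0.9, 13.2]
opening: 0.0148
```

```bash
python3 -c "
from h import *
to([.5473,.0577,.1335],-101.7)"
```

```text
t 15.6 pos [0.5479 0.0584 0.1334] yaw -96.88 j [ 0.25  0.26 -0.5   1.82  0.14  1.1  -1.99] open 0.0148 F [-7.3  0.9 13.2] M [0.03 1.69 0.05]
d [-0.0005  0.0008 -0.0001] turn 4.82
```

{"api": "send_rows", "payload": {
  "series": [
    [[0,0,0,2.4,-1],[0,0,0,2.4,-1],[0,0,0,0,-1],[0,0,0,0,-1],[0,0,0,0,-1]]
  ]
}}

```text
time: 16.02
ee_pos: [0.5479, 0.0584, 0.1334]
eef_rot: [[0.979, -0.202, 0.001], [-0.202, -0.979, -0.0], [0.001, -0.0, -1.0]]
contact_force: [-7.7, 1.2, 14.0]
opening: 0.0149
```

```bash
python3 - <<'E'
from h import *
to([.5473,.0577,.1335],-101.7)
snap("scene","e.png");snap("top","f.png")
a=cv2.imread("pics/raw_e.png")[140:240,310:420];b=cv2.imread("pics/raw_f.png")[130:230,230:320]
cv2.imwrite("pics/v5.png",cv2.resize(np.hstack([a,b]),None,fx=4,fy=4,interpolation=cv2.INTER_CUBIC))
E
```

```text
t 16.02 pos [0.5479 0.0584 0.1334] yaw -101.66 j [ 0.24  0.25 -0.48  1.82  0.13  1.1  -2.07] open 0.0149 F [-7.7  1.2 14. ] M [-0.05  1.7   0.19]
d [-0.0004  0.0008 -0.0001] turn 0.04
```

View pics/v5.png

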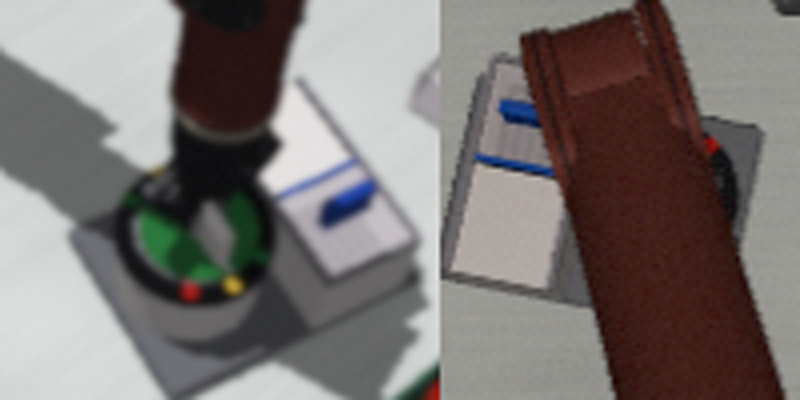

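The bar is in line with the yellow mark at crop (234,286). The marks are where they were, so the keeper hasn't moved, and the cover is over the well. The moment Mz of 0.19 N m shows the spring is loaded. Handing in.

```bash
python3 -c "
from h import *
job.close_job()"
```

```text
the job is handed in; nothing more can be done
```

I slid the cover home, then lowered the green lid into the mouth on the green entry marks. I twisted it 34.8° clockwise to the yellow marks and handed the job in at about 16 s, still gripping it at 70 N.

- **Cover:** it stopped hard, with about 33 N of push against the stop. The last picture shows it still over the whole filter well.
- **Lid:** it seated at the height I had predicted (tool at z = 0.1335 m) with a light downward press of about 14 N. The final tool angle was 0.04° from the yellow-mark line I measured in the pictures. The moment about the vertical read 0.19 N m, so the spring is loaded.
- **Other things on the table:** I touched nothing else, and the canister's marks are where they were at the start.
- **Disagreements:** the two cameras put the mouth about 2 mm apart, so I aimed between them and the lid went in freely. The moment read only 0.05 N m at 30° of twist, lower than expected. The gripper partly hid the bar in the last picture and the top camera could not see it, so its angle is confirmed mainly by the tool angle.

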